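# Shim the rocking bench-centre gauge

### The job

The shaft gauge on the bench rocks, because the bare steel foot screw at one corner has lost its pad, is seized and hangs short of the bench. Push the wooden wedge, thin edge first, under that foot until it is snug and the rocking stops, without driving it so far that it jacks up the gauge; then press down firmly with a fingertip on the corner above that foot to check that it stands firm, and come away, leaving the wedge in place. Slide the wedge, never pick it up, do not shove the gauge along the bench, and leave everything else alone.

Things in the scene. Friction and masses are not known exactly. Their poses are not given: they have to be found in the camera images.
- gauge: Shaft gauge, 4 kg, loose: green cast base 130 x 232 x 20 mm, top 42 mm above the bench, a round lug 44 mm across at each corner (x +-80, y +-115 mm). Origin: bench level under its middle; z up. Three corners stand on rubber pads; the corner x 80, y -115 hovers on the bare foot screw. Stocks 101 mm high at y +-92 hold a camshaft along y; dial stand 186 mm high at x -43, y 47.
- corner (a point): Centre of the flat top of the lug above the bare foot (gauge frame x 80, y -115, z 42 mm), the place to press; clear for 30 mm around. Unshimmed, a press of a few newtons here tips the gauge about the diagonal through the two neighbouring corners until the bare foot meets the bench.
- foot_tip (a point): Lowest point of the bare steel foot screw (16 mm diameter, domed end of 8 mm radius), straight below 'corner'; its height is the gap to the bench, 6 to 11 mm at the start.
- foot_screw (a joint): How far the bare foot screw stands screwed down, m, 0 to 0.005 at the start; it is seized and does not move. The gap under the foot with the gauge standing on its three pads is 0.011 minus this value.
- wedge: Loose beech wedge 110 x 40 mm, 60 g, flat on the bench. Origin: centre of its underside; z up; +x to the thin edge (2 mm high, at x 55 mm), -x to the upright heel face (18 mm high, at x -55); straight slope between. It starts on the gauge's -y side, thin edge 45 to 105 mm short of the foot, pointing roughly at it. Slides with under 1 N; at the foot the push climbs steeply and it stays jammed.
- bearing: Ball-bearing ring lying flat, 52 mm across, 16 mm high; origin under its centre. Bystander.
- socket: Steel wrench socket standing upright, 29 mm across, 50 mm high; origin under its centre. Bystander.
- wrench: Steel wrench lying flat, 170 mm long, along its x; origin at about its middle. Bystander.
- screwdriver: Screwdriver lying flat, 200 mm long, along its x; origin at about its middle. Bystander.
- piston: Aluminium piston standing on its skirt, 72 mm across, 58 mm high; origin under its centre. Bystander.
- spray_can: Spray can, 66 mm across, 200 mm high; origin under its centre. Bystander.
Not all that is in view belongs to the job. There is more than one size of the wedge; the job needs the smallest.

How it is judged:
On the way, in this order (a step that is already met when the one before it is completed fails the run):
1. the wedge is pushed under the bare foot and bears it snugly, the gauge still level (y of foot_tip in the frame of wedge between -0.018 and 0.018 m and x of foot_tip in the frame of wedge between -0.054 and 0.054 m and contact force between wedge and gauge above 1 N and angle between gauge's own z axis and vertical below 0.006 rad), for 0.2 s.
2. the corner above that foot is pressed down with at least 4 N and does not give (y of foot_tip in the frame of wedge between -0.018 and 0.018 m and x of foot_tip in the frame of wedge between -0.054 and 0.054 m and contact force between the fingers and gauge above 4 N and horizontal distance between the grasp point and corner below 0.045 m and contact force between wedge and gauge above 1 N and angle between gauge's own z axis and vertical below 0.015 rad), for 0.2 s.
At the end, for the whole second after the job is handed in: The wedge lies under the bare foot (foot tip within 18 mm of the wedge's centre line and over its length), carries more than 1 N of the gauge, the gauge is level within 0.006 rad (not jacked up), and both are at rest (all of step 1 and linear speed of each of wedge, gauge below 0.01 m/s and angular speed of gauge below 0.05 rad/s and angle between wedge's own z axis and vertical below 0.06 rad); the robot touches nothing.
It fails at once if the wedge is lifted off the bench (more than 6 mm) or turned over (height (world z) of wedge above 0.006 m or angle between wedge's own z axis and vertical above 0.35 rad).
It fails at once if the gauge is shoved more than 12 mm along the bench, lifted more than 10 mm or tipped over (distance of gauge from where it was at the start of the episode above 0.012 m or height (world z) of gauge above 0.01 m or angle between gauge's own z axis and vertical above 0.12 rad).
It fails at once if another thing on the bench is moved by more than 30 mm (distance of any of bearing, socket, wrench, screwdriver, piston, spray_can from where it was at the start of the episode above 0.03 m).
It also fails if it takes over 51 s, if anything falls off the work surface, if the arm or the gripper's body presses on something with over 40 N, if the wrist force passes 120 N, or if a joint passes its speed limit or range.

### The arm

A 7-joint arm with a two-finger parallel gripper is mounted at the origin on the work surface. World frame = base frame: x ahead of the robot, y to its left, z up, the work surface at z = 0. Lengths are in m, angles in rad, forces in N, time in s.
With the tool pointing down it reaches from about 0.425 to 0.975 m from the base axis. Payload 16.7 kg.
Tool frame: the origin (TCP) lies at the very end of the fingers, on their centre line; the grasp point (between the pads) lies 19 mm behind it (r.tcp_to_grasp is the distance from the TCP to the grasp point, in m); y points along the fingers, x is the direction in which the jaws open and shut, and the axes are right-handed (so a half turn about y gives the same grasp; the last joint's range is limited). The gripper opens to 85 mm and grips with 20 to 120 N. Pads are 22 mm wide; open, the fingers measure 114 mm over their backs; the gripper's body (76 mm by 85 mm) begins 54 mm behind the grasp point. The pads swing forward as they close: fully open they stand 13 mm farther back than shut.
Start: joints at [1.006, 0.426, 0.074, 1.606, -0.034, 1.111, -0.067], TCP at [0.273, -0.617, 0.231] pointing down, gripper open.
Joint ranges: [-2.85, 2.85], [-0.5, 2.14], [-1.23, 1.37], [0.21, 2.46], [-1.02, 4.16], [0.16, 2.05], [-2.73, 2.73]. Speed limits (rad/s): [1.89, 1.89, 2.39, 2.39, 3.01, 3.01, 3.01].

### API

Orientations are given as a unit quaternion [w, x, y, z].
In Python, from bench import readout, cams, job, nets, r gives the robot as it stands.
- The arm moves only by the tool send_rows, never from a script. Its argument "steps" is a list that holds one entry, the list of rows, each a list of 7 numbers: the closure in counts, from 0 (fully open) to 255 (shut), then the shift along the tool's x, y, z in m, then the turn, a rotation vector about the tool's x, y, z in degrees. In form: [[[hand, x, y, z, ax, ay, az], ...]]. A call has 1 to 12 rows; each row shifts and turns the commanded pose from where the row before left it, along the tool's axes as they then stand; what a row does not reach is not made up. A row lasts 1/8 s, in which the tool goes at most 62.5 mm and 10.7 degrees, less where a joint would pass 70% of its speed; a pose out of reach is approached as far as the arm can. A call with a gripper value outside its range is refused whole. The fingers move at their own pace and stop on an object; the grip force is fixed at half the most. Time passes only in rows, so rows that do not move let the fingers close. It gives the time, the measured TCP pose, the force and the opening at its end, in the units of the state.
- readout.sense(): the state, without advancing time (a new reading comes with each control period).
- cams.grab_frame(name): name is "scene" or "top"; returns a dict with "frame" (480x640x3 uint8, blue, green, red), "mtx" (3x3 intrinsics, pixels), "eye" and "attitude" of the camera in the world. Camera axes: x right, y down, z forward; pixel columns grow to the right and rows downward; lengths in m; the calibration is good to about 2 mm. A picture is of the moment at which its call begins. There is no depth.
- job.sign_off(): hands the job in, once; it reports no verdict.
Trained networks look in the newest picture that a camera, given by its name, has taken for a name from the list of things; names that differ only in an ending like _2 or _b are one class to them, and where a whole thing is asked for, a point or a joint stands for the part that bears it (a point fixed in the world has none). Each returns a list of dicts, best first, with "p" (0 to 1); they miss things now and then, are a little off and sometimes report something else, mostly with a low value. They report only what shows in the picture. A call takes as long as a camera call. They do not tell look-alikes from the thing itself.
- nets.spot_in(target, camera): "location" ([x, y, z] in m, in world coordinates, good to about 4 mm: the middle of the surface that is visible of it).
- nets.masks_of(target, camera): "region" (480x640 bool, what is visible of it).
- nets.pinpoint(target, camera): "location" ([x, y, z] in m, in world coordinates, good to about 4 mm: a listed point, or the origin of a listed thing).
The state is a dict: "time": time; "q": joint angles; "qd": joint speeds; "effort": joint torques, N m; "ee_pos": TCP position; "orientation": TCP orientation; "force": force on the tool from outside, world axes, zero at the start; "moment": the same for the moment, N m; "gripper_width": opening from 0.0 (shut) to 1.0 (fully open).
Only numpy, scipy, OpenCV 4.12 (cv2) and the standard library are available. Lean on these libraries where they do the work, as an engineer would, in place of code of your own. Each camera call takes 0.05 s, during which the arm holds its last target. There are 200 camera calls.

## Working session

There is one attempt and no reset: what is moved stays moved. The work goes in short steps, Python scripts to look and compute and a tool call to move; the robot and the scene stay as the last step left them, time stands still between calls to the robot, and variables do not carry over. Pictures are saved under pics/ and viewed, about 8 in all and at most 12, crops included, and the job is handed in when it is done.

Besides the shell and the picture viewer there is one more tool, called after "Request:" as name(argument=value, ...) on one line, values as JSON. send_rows: Moves the arm, as the interface text tells. Its arguments: {"type":"object","properties":{"steps":{"type":"array","items":{"type":"array","items":{"type":"array","items":{"type":"number"}}}}},"required":["steps"]}

```bash
ls; mkdir -p pics
python3 - <<'E'
from bench import readout,cams,job,nets,r
import cv2,numpy as np
s=readout.sense();print(s)
for c in("scene","top"):
    f=cams.grab_frame(c);cv2.imwrite(f"pics/{c}0.png",f["frame"]);print(c,f["mtx"],f["eye"],f["attitude"])
    for t in("wedge","gauge","corner","foot_tip"):
        try:print(c,t,[(np.round(d["location"],3),round(d["p"],2)) for d in nets.pinpoint(t,c)][:5])
        except Exception as e:print(t,e)
E
```

```text
pics
{'time': 0.0, 'q': array([ 1.00548999,  0.42673728,  0.07385733,  1.60665433, -0.03409492,
        1.11076695, -0.06710554]), 'qd': array([ 0.00051059, -0.00023471,  0.00183501,  0.00016077,  0.00065847,
       -0.00037321, -0.00098751]), 'effort': array([-2.14302972e-04, -9.49842310e+01,  3.76054779e+00, -4.63530922e+01,
        1.92161469e-02,  9.98360018e-03,  6.41251745e-05]), 'ee_pos': array([ 0.27244667, -0.61711177,  0.23058638]), 'orientation': array([ 0.59264926, -0.59220872,  0.38644697, -0.38563509]), 'force': array([-0.51465062, -0.44891995, -0.23467013]), 'moment': array([-0.03764851, -0.03203599, -0.03129924]), 'gripper_width': 0.99987263487036}
scene [[521.88043211   0.         318.42530462]
 [  0.         521.88043211 240.82650135]
 [  0.           0.           1.        ]] [1.31647491 0.05740078 0.87743396] [-0.25160422  0.63496934  0.67484587 -0.27945001]
scene wedge [(array([ 0.544, -0.134, -0.002]), 0.85), (array([ 0.675, -0.33 ,  0.   ]), 0.83)]
scene gauge [(array([ 0.47 ,  0.106, -0.001]), 0.93)]
scene corner [(array([ 0.551, -0.005,  0.039]), 0.7)]
scene foot_tip []
top [[609.43701612   0.         323.68976419]
 [  0.         609.43701612 253.67023637]
 [  0.           0.           1.        ]] [0.3080942  0.01952551 1.46994017] [ 0.05302722 -0.69808746  0.71177536 -0.05690208]
top wedge [(array([ 0.304, -0.173,  0.001]), 0.95), (array([ 0.673, -0.334,  0.001]), 0.86), (array([ 0.545, -0.131, -0.005]), 0.62)]
top gauge [(array([0.475, 0.109, 0.005]), 0.82)]
top corner [(array([ 0.555, -0.008,  0.042]), 0.72)]
top foot_tip []
```

View pics/top0.png

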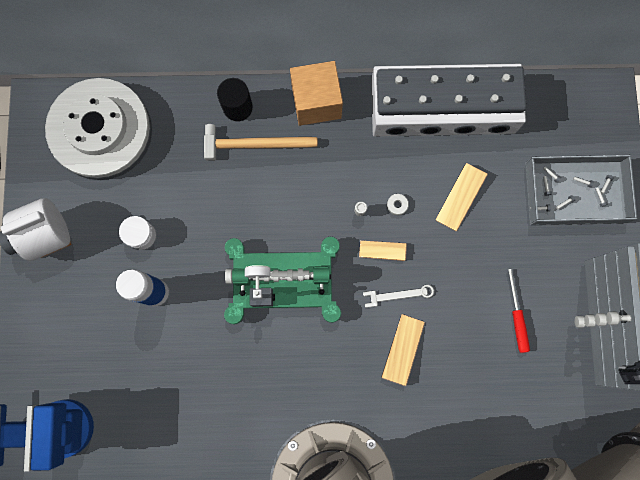

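View pics/scene0.png

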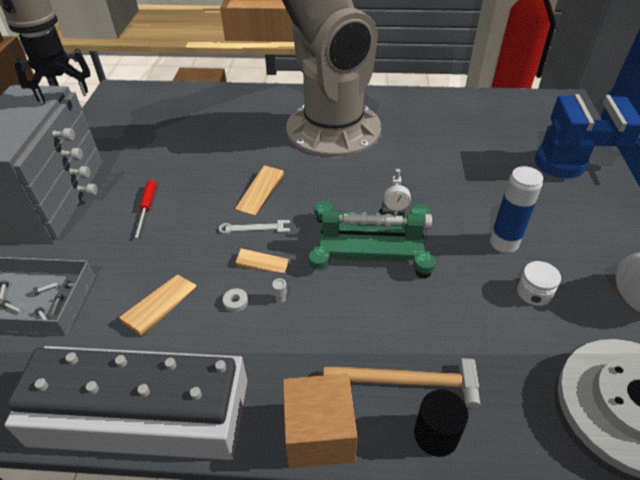

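Three wedges in the top view: (383,250), (461,197) and (403,350). The first is about 46 px (110 mm) long and the others are about 70 px, so the smallest is the one at (383,250). Its end points at the bare-foot lug at (331,246). I'll confirm this in a crop and refine the pose.

```bash
cat > h.py <<'E'
from bench import readout,cams,job,nets,r
import cv2,numpy as np
from scipy.spatial.transform import Rotation as Ro
def rot(q): return Ro.from_quat(np.r_[q[1:],q[0]]).as_matrix()
def ray(f,uv,z):
    d=rot(f["attitude"])@np.linalg.inv(f["mtx"])@np.r_[uv,1]
    return f["eye"]+d*(z-f["eye"][2])/d[2]
def px(f,p):
    c=f["mtx"]@rot(f["attitude"]).T@(np.array(p)-f["eye"]);return c[:2]/c[2]
E
python3 - <<'E'
from h import *
R=rot(readout.sense()["orientation"]);print("tool axes cols\n",R.round(3))
ims=[]
for c in("top","scene"):
    f=cams.grab_frame(c)
    for d in nets.masks_of("wedge",c):
        m=d["region"].astype(np.uint8);n=m.sum()
        (u,v),wh,a=cv2.minAreaRect(cv2.findNonZero(m));b=cv2.boxPoints(((u,v),wh,a))
        print(c,round(d["p"],2),n,np.round([u,v]),"size px",np.round(wh,1),"corners z=.01",[ray(f,k,.01)[:2].round(4).tolist() for k in b])
    for d in nets.masks_of("gauge",c)[:2]:
        print("gauge",d["p"],d["region"].sum())
    for t in ("bearing","socket","wrench"):
        print(t,[(np.round(d["location"],3),round(d["p"],2)) for d in nets.pinpoint(t,c)][:2])
    u,v=px(f,[.55,-.09,0.02]).astype(int)
    ims.append(cv2.resize(f["frame"][v-50:v+50,u-66:u+67],(800,600),interpolation=cv2.INTER_CUBIC))
    print("crop origin",u-66,v-50)
cv2.imwrite("pics/crop1.png",cv2.resize(np.hstack(ims),(800,300)))
cv2.imwrite("pics/croptop.png",ims[0]);cv2.imwrite("pics/cropsc.png",ims[1])
E
```

```text
tool axes cols
 [[ 0.404 -0.     0.915]
 [-0.915  0.     0.404]
 [-0.    -1.     0.   ]]
top 0.89 1571 [461. 197.] size px [24.5 65.4] corners z=.01 [[0.6163, -0.2637], [0.7608, -0.3478], [0.73, -0.3997], [0.5864, -0.3151]]
top 0.89 1633 [403. 349.] size px [25.5 66.8] corners z=.01 [[0.2402, -0.1191], [0.3887, -0.1719], [0.3694, -0.2293], [0.2215, -0.1757]]
top 0.58 777 [383. 250.] size px [46.9 18.1] corners z=.01 [[0.5233, -0.0755], [0.5678, -0.0782], [0.5619, -0.1922], [0.5174, -0.189]]
gauge 0.81 6464
bearing [(array([ 0.654, -0.173, -0.   ]), 0.67)]
socket [(array([ 0.643, -0.084, -0.001]), 0.58), (array([ 0.558, -0.006,  0.041]), 0.45)]
wrench [(array([ 0.432, -0.171,  0.001]), 0.62)]
crop origin 298 196
scene 0.91 798 [261. 261.] size px [50.6 18.4] corners z=.01 [[0.5627, -0.1931], [0.5073, -0.1947], [0.532, -0.0774], [0.5854, -0.0796]]
scene 0.79 1185 [260. 190.] size px [23.6 57.9] corners z=.01 [[0.3701, -0.2297], [0.1751, -0.1719], [0.2322, -0.1128], [0.4167, -0.1743]]
scene 0.71 1871 [157. 302.] size px [29.7 77.7] corners z=.01 [[0.716, -0.4045], [0.5662, -0.3264], [0.625, -0.2664], [0.7648, -0.3468]]
scene 0.27 493 [254. 226.] size px [11.3 70.3] corners z=.01 [[0.4255, -0.2568], [0.4091, -0.0881], [0.4478, -0.0831], [0.4638, -0.2482]]
gauge 0.77 6675
gauge 0.21 815
bearing [(array([ 0.656, -0.175, -0.003]), 0.59)]
socket [(array([ 0.639, -0.082,  0.003]), 0.66)]
wrench [(array([ 0.435, -0.168, -0.001]), 0.76)]
crop origin 215 210
```

View pics/croptop.png

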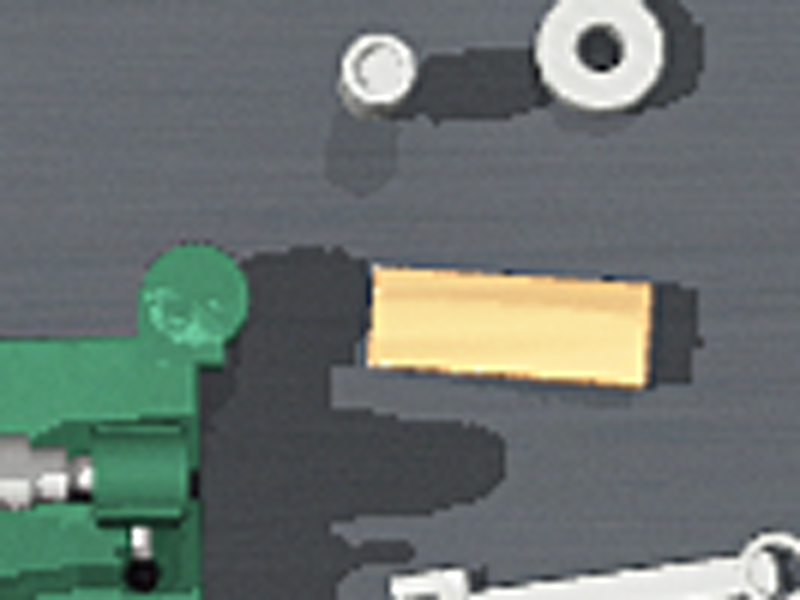

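View pics/cropsc.png

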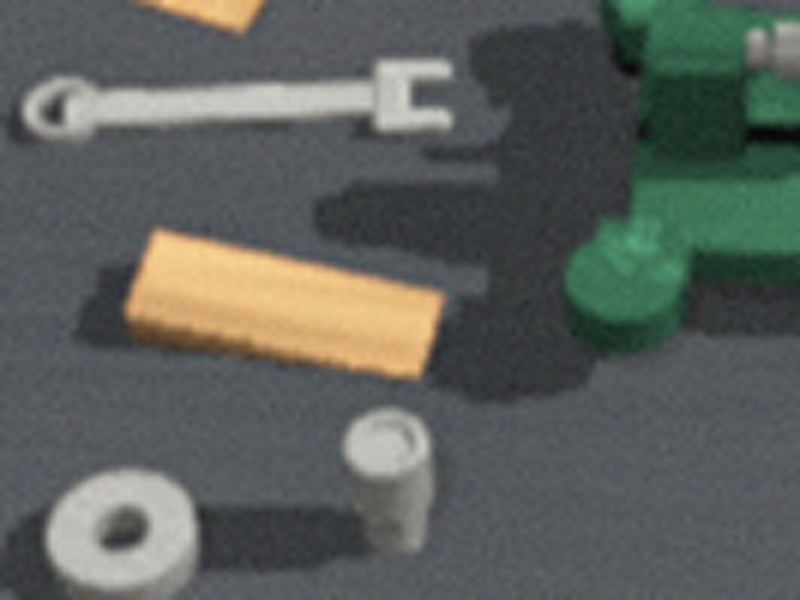

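Crops (6x): the smallest wedge has its thin edge at (370,316) facing the lug at (195,297), with the tall heel on the right at (648,335). The socket and bearing are clear of the track, on the +x side. Next I compute the pose from these corners.

Run:
```python
from h import *
f=cams.grab_frame("top")
P=lambda x,y,z: ray(f,[298+x/6.015-.5+.08,196+y/6-.5+.08],z)[:2]
t=(P(372,267,.002)+P(368,366,.002))/2; h=(P(652,283,.018)+P(645,388,.018))/2
c=P(195,297,.042)
print("tip",t,"heel",h,"corner",c,"len",np.linalg.norm(t-h))
u=(t-h)/np.linalg.norm(t-h);print("axis deg",np.degrees(np.arctan2(u[1],u[0])),"heel->foot deg",np.degrees(np.arctan2(*(c-h)[::-1])))
d=c-t;print("along",d@u,"lateral(left+)",u[0]*d[1]-u[1]*d[0])
g=cams.grab_frame("scene");a=rot(g["attitude"])
S=lambda x,y,z: ray(g,[215+x/6.015-.5,210+y/6-.5],z)[:2]
print("scene tip",(S(443,294,.002)+S(418,377,.002))/2,"heel",(S(157,229,.018)+S(127,313,.018))/2,"corner",S(627,278,.042))
# gauge yaw: lugs in full top image
lug=[P(195,297,.042)]+[ray(f,k,.042)[:2] for k in ([234,248],[331,313],[233,314.])]
print("lugs",np.round(lug,3))
```

```text
tip [ 0.54990121 -0.07753453] heel [ 0.53739242 -0.18804504] corner [ 0.55241698 -0.00594849] len 0.11121619826859307
axis deg 83.54212236190565 heel->foot deg 85.28328077999032
along 0.07141477254105225 lateral(left+) 0.00555167200091582
scene tip [ 0.54891435 -0.08016247] heel [ 0.53665994 -0.18891386] corner [ 0.55281194 -0.0060258 ]
lugs [[ 0.552 -0.006]
 [ 0.55   0.222]
 [ 0.391 -0.005]
 [ 0.394  0.224]]
```

Request:
send_rows(steps=[[[255, 0, 0, 0, 0, -10.2, 0], [255, 0, 0, 0, 0, -10.2, 0], [255, 0, 0, 0, 0, -10.2, 0], [255, 0, 0, 0, 0, -10.2, 0], [255, 0, 0, 0, 0, -10.2, 0], [255, 0, 0, 0, 0, -10.2, 0], [255, 0, 0, 0, 0, 0, 0]]])

```text
time: 2.08
ee_pos: [0.2724, -0.6175, 0.2313]
orientation: [0.706, -0.706, 0.031, -0.031]
force: [-0.3, -0.4, 0.0]
gripper_width: 0.001
```

Request:
send_rows(steps=[[[255, 0.0226, 0, 0.041, 0, 0, 0], [255, 0.0226, 0, 0.041, 0, 0, 0], [255, 0.0226, 0, 0.041, 0, 0, 0], [255, 0.0226, 0, 0.041, 0, 0, 0], [255, 0.0226, 0, 0.041, 0, 0, 0], [255, 0.0226, 0, 0.041, 0, 0, 0], [255, 0.0226, 0, 0.041, 0, 0, 0], [255, 0.0226, 0, 0.041, 0, 0, 0], [255, 0.0226, 0, 0.041, 0, 0, 0], [255, 0.0226, 0, 0.041, 0, 0, 0], [255, 0, 0, 0, 0, 0, 0], [255, 0, 0, 0, 0, 0, 0]]])

```text
time: 3.58
ee_pos: [0.5331, -0.229, 0.2312]
orientation: [-0.706, 0.706, -0.032, 0.032]
force: [0.1, 0.6, 0.7]
gripper_width: -0.001
```

Request:
send_rows(steps=[[[255, 0, 0.045, 0, 0, 0, 0], [255, 0, 0.045, 0, 0, 0, 0], [255, 0, 0.045, 0, 0, 0, 0], [255, 0, 0.045, 0, 0, 0, 0], [255, 0, 0.032, 0, 0, 0, 0], [255, 0, 0.01, 0, 0, 0, 0], [255, 0, 0, 0, 0, 0, 0], [255, 0, 0, 0, 0, 0, 0]]])

```text
time: 4.58
ee_pos: [0.534, -0.2292, 0.0107]
orientation: [-0.706, 0.707, -0.03, 0.032]
force: [-0.2, 0.2, 0.3]
gripper_width: -0.0
```

Run:
```python
from h import *
s=readout.sense();print(s["ee_pos"],s["force"])
f=cams.grab_frame("scene");u,v=px(f,[.54,-.13,0.02]).astype(int)
cv2.imwrite("pics/c3.png",cv2.resize(f["frame"][v-75:v+75,u-100:u+100],(800,600),interpolation=cv2.INTER_CUBIC));print(u-100,v-75)
```

```text
[ 0.53404373 -0.22924456  0.01071419] [-0.22269651  0.17554548  0.27910596]
163 181
```

View pics/c3.png

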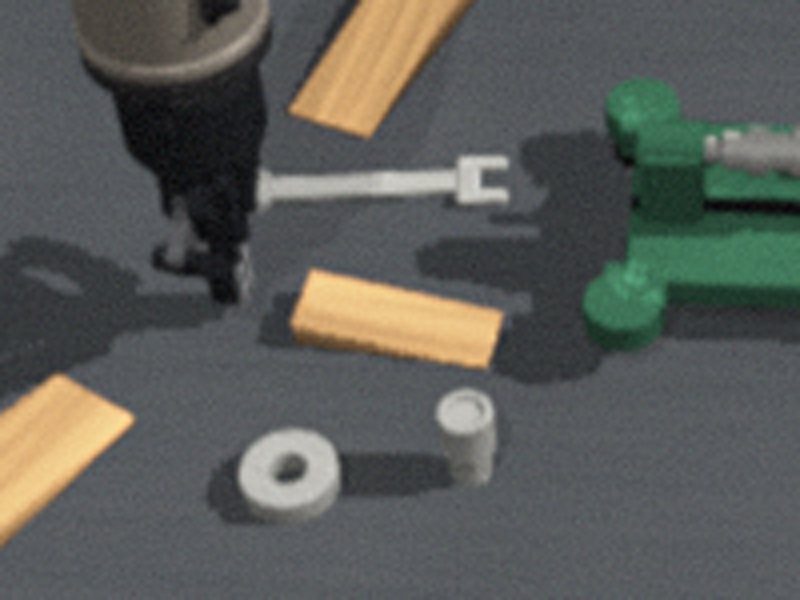

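The fingers (230,285 in the crop) are shut and standing in line behind the heel, with nothing in the way. Pushing starts now: first up to contact, then slide.

Request:
send_rows(steps=[[[255, 0, 0, 0.01, 0, 0, 0], [255, 0, 0, 0.01, 0, 0, 0], [255, 0, 0, 0.006, 0, 0, 0], [255, 0, 0, 0.006, 0, 0, 0], [255, 0, 0, 0.01, 0, 0, 0], [255, 0, 0, 0.012, 0, 0, 0], [255, 0, 0, 0.012, 0, 0, 0], [255, 0, 0, 0.012, 0, 0, 0], [255, 0, 0, 0.01, 0, 0, 0], [255, 0, 0, 0.006, 0, 0, 0], [255, 0, 0, 0, 0, 0, 0]]])

```text
time: 6.0
ee_pos: [0.5416, -0.1345, 0.0093]
orientation: [0.707, -0.706, 0.03, -0.03]
force: [-0.5, 0.3, -0.1]
gripper_width: 0.002
```

```bash
cat >> h.py <<'E'
def wedge():
    """wedge pose from scene mask, smallest wedge: fit of the known body outline"""
    from scipy.optimize import minimize
    f=cams.grab_frame("top"); out=[]
    for d in nets.masks_of("wedge","top"):
        m=d["region"].astype(np.uint8);(u,v),wh,a=cv2.minAreaRect(cv2.findNonZero(m))
        out.append((round(d["p"],2),np.round([u,v],1).tolist(),np.round(wh,1).tolist(),round(a,1),[ray(f,k,.01)[:2].round(4).tolist() for k in cv2.boxPoints(((u,v),wh,a))]))
    return f,out
E
python3 - <<'E'
from h import *
f,o=wedge();[print(x) for x in o]
g=cams.grab_frame("scene");u,v=px(g,[.54,-.08,0.02]).astype(int)
u2,v2=px(f,[.54,-.08,0.02]).astype(int)
a=[cv2.resize(i["frame"][y-50:y+50,x-66:x+67],(800,600),interpolation=cv2.INTER_CUBIC) for i,x,y in((f,u2,v2),(g,u,v))]
cv2.imwrite("pics/c4.png",cv2.resize(np.vstack(a),(500,750))[:,:][:,:] if 0 else cv2.resize(np.hstack(a),(800,300)));print(u2-66,v2-50,u-66,v-50)
E
```

```text
(0.84, [355.7, 248.3], [37.1, 16.3], 2.3, [[0.5314, -0.0227], [0.5716, -0.0252], [0.5662, -0.1153], [0.5261, -0.1124]])
(0.82, [460.9, 196.6], [24.3, 65.4], 28.3, [[0.6161, -0.264], [0.7608, -0.3482], [0.7302, -0.3996], [0.5864, -0.3149]])
294 201 220 206
```

View pics/c4.png

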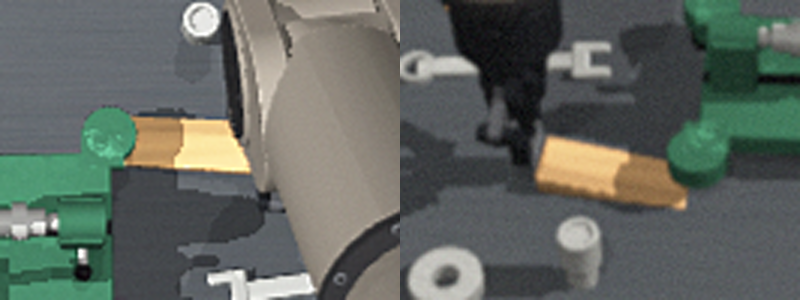

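The wedge tip has reached the lug's edge, with the centre line about 5 mm off the foot (18 mm allowed). I'll continue in small steps and watch the force.

Request:
send_rows(steps=[[[255, 0, 0, 0.007, 0, 0, 0], [255, 0, 0, 0.007, 0, 0, 0], [255, 0, 0, 0.006, 0, 0, 0], [255, 0, 0, 0.004, 0, 0, 0]]])

```text
time: 6.65
ee_pos: [0.5437, -0.1104, 0.0093]
orientation: [0.707, -0.706, 0.031, -0.031]
force: [0.5, -0.8, 0.2]
gripper_width: -0.003
```

Request:
send_rows(steps=[[[255, 0, 0, 0.002, 0, 0, 0], [255, 0, 0, 0.002, 0, 0, 0]]])

```text
time: 6.9
ee_pos: [0.544, -0.1071, 0.0093]
orientation: [-0.706, 0.706, -0.031, 0.031]
force: [0.3, -0.9, -0.3]
gripper_width: -0.003
```

Request:
send_rows(steps=[[[255, 0, 0, 0.002, 0, 0, 0], [255, 0, 0, 0.001, 0, 0, 0]]])

```text
time: 7.15
ee_pos: [0.5442, -0.104, 0.0093]
orientation: [0.706, -0.706, 0.031, -0.031]
force: [-0.1, 0.0, 0.1]
gripper_width: 0.001
```

Request:
send_rows(steps=[[[255, 0, 0, 0.001, 0, 0, 0], [255, 0, 0, 0.001, 0, 0, 0]]])

```text
time: 7.4
ee_pos: [0.5444, -0.1021, 0.0093]
orientation: [0.706, -0.706, 0.031, -0.031]
force: [-0.4, 0.1, -0.1]
gripper_width: -0.0
```

Request:
send_rows(steps=[[[255, 0, 0, 0.001, 0, 0, 0], [255, 0, 0, 0.001, 0, 0, 0]]])

```text
time: 7.65
ee_pos: [0.5446, -0.1, 0.0093]
orientation: [0.706, -0.706, 0.031, -0.031]
force: [0.7, -0.4, -0.3]
gripper_width: -0.003
```

Request:
send_rows(steps=[[[255, 0, 0, 0.001, 0, 0, 0], [255, 0, 0, 0.001, 0, 0, 0]]])

```text
time: 7.9
ee_pos: [0.5447, -0.0981, 0.0093]
orientation: [0.706, -0.706, 0.031, -0.031]
force: [-0.4, 0.4, -0.1]
gripper_width: -0.0
```

Request:
send_rows(steps=[[[255, 0, 0, 0.001, 0, 0, 0], [255, 0, 0, 0.001, 0, 0, 0]]])

```text
time: 8.15
ee_pos: [0.5449, -0.0961, 0.0093]
orientation: [0.706, -0.706, 0.031, -0.031]
force: [-1.1, -0.7, 0.4]
gripper_width: -0.002
```

Request:
send_rows(steps=[[[255, 0, 0, 0.001, 0, 0, 0], [255, 0, 0, 0.001, 0, 0, 0]]])

```text
time: 8.4
ee_pos: [0.5451, -0.094, 0.0093]
orientation: [0.706, -0.706, 0.031, -0.031]
force: [0.3, 0.6, 0.6]
gripper_width: -0.0
```

Request:
send_rows(steps=[[[255, 0, 0, 0.001, 0, 0, 0], [255, 0, 0, 0.001, 0, 0, 0]]])

```text
time: 8.65
ee_pos: [0.5453, -0.0921, 0.0094]
orientation: [0.706, -0.706, 0.031, -0.031]
force: [0.3, -0.3, -0.1]
gripper_width: -0.003
```

Request:
send_rows(steps=[[[255, 0, 0, 0.001, 0, 0, 0], [255, 0, 0, 0.001, 0, 0, 0]]])

```text
time: 8.9
ee_pos: [0.5454, -0.0901, 0.0093]
orientation: [0.706, -0.706, 0.031, -0.031]
force: [0.4, -1.1, -0.7]
gripper_width: 0.001
```

Request:
send_rows(steps=[[[255, 0, 0, 0.001, 0, 0, 0], [255, 0, 0, 0.001, 0, 0, 0]]])

```text
time: 9.15
ee_pos: [0.5456, -0.0881, 0.0094]
orientation: [0.706, -0.706, 0.031, -0.031]
force: [-0.2, -0.2, -0.7]
gripper_width: 0.002
```

Request:
send_rows(steps=[[[255, 0, 0, 0.001, 0, 0, 0], [255, 0, 0, 0.001, 0, 0, 0]]])

```text
time: 9.4
ee_pos: [0.5458, -0.0861, 0.0093]
orientation: [0.706, -0.706, 0.031, -0.031]
force: [0.4, -0.2, 0.2]
gripper_width: -0.003
```

Request:
send_rows(steps=[[[255, 0, 0, 0.001, 0, 0, 0], [255, 0, 0, 0.001, 0, 0, 0]]])

```text
time: 9.65
ee_pos: [0.5459, -0.0842, 0.0093]
orientation: [-0.706, 0.706, -0.031, 0.031]
force: [-1.2, -2.4, 0.3]
gripper_width: -0.005
```

Request:
send_rows(steps=[[[255, 0, 0, 0.001, 0, 0, 0], [255, 0, 0, 0.001, 0, 0, 0]]])

```text
time: 9.9
ee_pos: [0.546, -0.0828, 0.0093]
orientation: [-0.706, 0.707, -0.031, 0.031]
force: [-0.9, -6.4, 0.1]
gripper_width: -0.002
```

Run:
```python
from h import *
f=cams.grab_frame("top");g=cams.grab_frame("scene")
a=[]
for n,i in(("top",f),("scene",g)):
    x,y=px(i,[.54,-.05,0.02]).astype(int)
    a.append(cv2.resize(i["frame"][y-40:y+40,x-53:x+53],(800,600),interpolation=cv2.INTER_CUBIC));print(x-53,y-40)
    np.save(f"{n}_a.npy",i["frame"])
cv2.imwrite("pics/c5.png",cv2.resize(np.hstack(a),(800,300)))
print(readout.sense()["force"])
```

```text
295 211
246 217
[-1.78943418 -5.74158185  0.62536722]
```

View pics/c5.png

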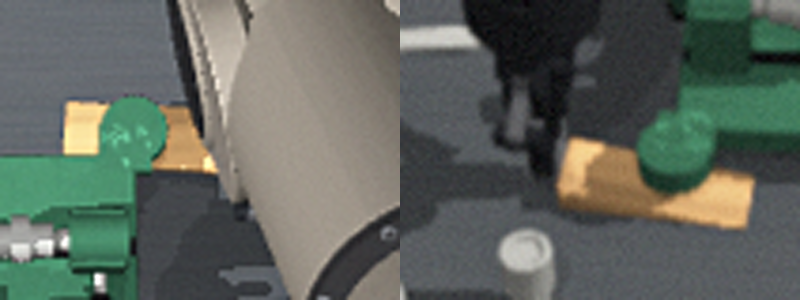

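The image shows the wedge spanning the lug, left to right. The push climbed from about 0 to 2.4 to 6 N over the last 2 mm, which means it is in contact. I'll add a tiny final nudge and hold, then back off.

Request:
send_rows(steps=[[[255, 0, 0, 0.0005, 0, 0, 0], [255, 0, 0, 0, 0, 0, 0], [255, 0, 0, 0, 0, 0, 0]]])

```text
time: 10.38
ee_pos: [0.546, -0.0825, 0.0093]
orientation: [-0.706, 0.707, -0.031, 0.031]
force: [-1.0, -6.0, 0.3]
gripper_width: -0.002
```

Request:
send_rows(steps=[[[255, 0, 0, -0.001, 0, 0, 0], [255, 0, 0, -0.002, 0, 0, 0], [255, 0, 0, -0.005, 0, 0, 0], [255, 0, 0, -0.01, 0, 0, 0], [255, 0, 0, -0.02, 0, 0, 0], [255, 0, 0, 0, 0, 0, 0]]])

```text
time: 11.12
ee_pos: [0.5424, -0.1223, 0.0093]
orientation: [-0.706, 0.707, -0.032, 0.032]
force: [0.0, 0.4, 0.5]
gripper_width: 0.001
```

Run:
```python
from h import *
s=readout.sense();print(s["ee_pos"],s["force"])
f=cams.grab_frame("top");g=cams.grab_frame("scene")
for n,i in(("top",f),("scene",g)):
    print(n,[(np.round(d["location"],3),round(d["p"],2)) for t in("corner","gauge") for d in nets.pinpoint(t,n)[:1]])
    # image shift of gauge stock region vs. before retreat
    a=np.load(f"{n}_a.npy")
    x,y=px(i,[.47,.1,0.05]).astype(int)
    A,B=[cv2.cvtColor(k[y-40:y+40,x-50:x+50],cv2.COLOR_BGR2GRAY).astype(np.float32) for k in(a,i["frame"])]
    print(n,"shift",cv2.phaseCorrelate(A,B))
x,y=px(g,[.55,-.03,0.02]).astype(int)
cv2.imwrite("pics/c6.png",cv2.resize(g["frame"][y-40:y+40,x-53:x+53],(800,600),interpolation=cv2.INTER_CUBIC));print(x-53,y-40)
```

```text
[ 0.54240339 -0.12234431  0.00927831] [0.02499427 0.39299984 0.53878627]
top [(array([ 0.556, -0.006,  0.044]), 0.76), (array([ 0.475,  0.111, -0.   ]), 0.75)]
top shift ((0.04119380999763678, -0.010623261687989327), 0.9848928308486938)
scene [(array([ 0.55 , -0.003,  0.04 ]), 0.73), (array([ 0.472,  0.108, -0.004]), 0.7)]
scene shift ((0.09064426549692683, -0.04499388518782865), 0.9536392760276794)
255 221
```

View pics/c6.png

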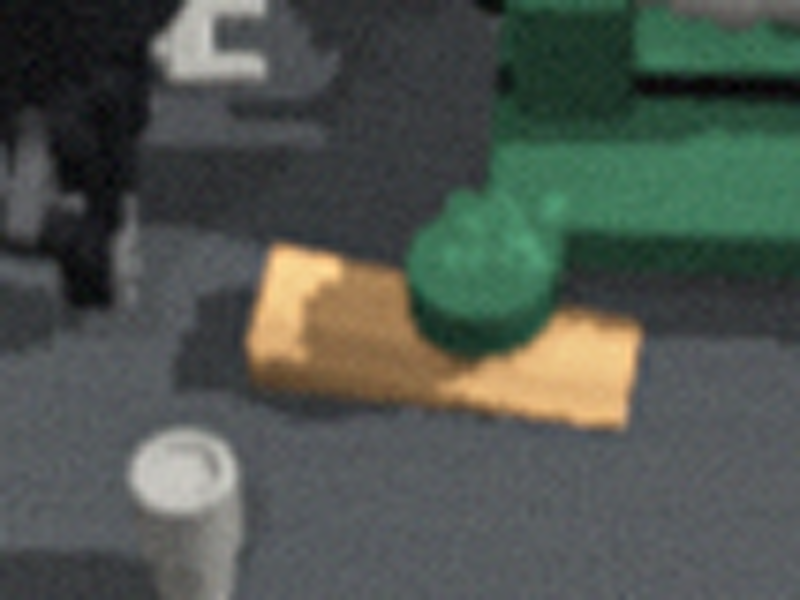

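Wedge heel is at (260,310) and its tip at (635,370), with the lug at (485,270) squarely over it. The gauge hasn't shifted. Next I press the corner.

Request:
send_rows(steps=[[[255, 0, -0.037, 0, 0, 0, 0], [255, 0, -0.037, 0, 0, 0, 0], [255, 0, -0.037, 0, 0, 0, 0], [255, 0, 0, 0.039, 0, 0, 0], [255, 0, 0, 0.039, 0, 0, 0], [255, 0, 0, 0.039, 0, 0, 0], [255, 0, 0, 0, 0, 0, 0], [255, 0, 0.035, 0, 0, 0, 0], [255, 0, 0.025, 0, 0, 0, 0], [255, 0, 0.009, 0, 0, 0, 0], [255, 0, 0, 0, 0, 0, 0]]])

```text
time: 12.8
ee_pos: [0.5529, -0.0032, 0.0513]
orientation: [0.706, -0.706, 0.031, -0.031]
force: [-0.2, 0.3, -0.3]
gripper_width: 0.002
```

Request:
send_rows(steps=[[[255, 0, 0.002, 0, 0, 0, 0], [255, 0, 0.002, 0, 0, 0, 0]]])

```text
time: 13.05
ee_pos: [0.5535, -0.0031, 0.048]
orientation: [0.706, -0.706, 0.03, -0.031]
force: [2.2, -0.2, 1.0]
gripper_width: 0.0
```

Request:
send_rows(steps=[[[255, 0, 0.001, 0, 0, 0, 0], [255, 0, 0, 0, 0, 0, 0]]])

```text
time: 13.3
ee_pos: [0.5531, -0.003, 0.0465]
orientation: [0.706, -0.706, 0.031, -0.031]
force: [-1.3, -0.0, 0.3]
gripper_width: 0.001
```

Request:
send_rows(steps=[[[255, 0, 0.0015, 0, 0, 0, 0], [255, 0, 0.0015, 0, 0, 0, 0], [255, 0, 0, 0, 0, 0, 0]]])

```text
time: 13.68
ee_pos: [0.5529, -0.003, 0.0432]
orientation: [0.706, -0.706, 0.031, -0.031]
force: [-0.7, -1.0, 0.3]
gripper_width: 0.002
```

Request:
send_rows(steps=[[[255, 0, 0.001, 0, 0, 0, 0], [255, 0, 0, 0, 0, 0, 0]]])

```text
time: 13.92
ee_pos: [0.553, -0.0029, 0.0423]
orientation: [0.706, -0.706, 0.031, -0.031]
force: [-0.3, -0.3, -0.1]
gripper_width: 0.002
```

Request:
send_rows(steps=[[[255, 0, 0.001, 0, 0, 0, 0], [255, 0, 0, 0, 0, 0, 0]]])

```text
time: 14.18
ee_pos: [0.5532, -0.003, 0.0419]
orientation: [-0.706, 0.707, -0.031, 0.031]
force: [-4.8, -1.5, 12.8]
gripper_width: 0.002
```

Request:
send_rows(steps=[[[255, 0, 0.0007, 0, 0, 0, 0], [255, 0, 0, 0, 0, 0, 0]]])

```text
time: 14.42
ee_pos: [0.5532, -0.003, 0.0417]
orientation: [-0.706, 0.707, -0.031, 0.031]
force: [-6.2, -0.7, 22.4]
gripper_width: -0.001
```

22 N with hardly any give, so it stands firm. I'll hold briefly, then come straight up and check.

Request:
send_rows(steps=[[[255, 0, 0, 0, 0, 0, 0], [255, 0, 0, 0, 0, 0, 0], [255, 0, 0, 0, 0, 0, 0]]])

```text
time: 14.8
ee_pos: [0.5532, -0.003, 0.0417]
orientation: [-0.706, 0.707, -0.031, 0.031]
force: [-7.7, -0.8, 21.5]
gripper_width: 0.001
```

Request:
send_rows(steps=[[[255, 0, -0.001, 0, 0, 0, 0], [255, 0, -0.003, 0, 0, 0, 0], [255, 0, -0.02, 0, 0, 0, 0], [255, 0, -0.04, 0, 0, 0, 0], [255, 0, -0.04, 0, 0, 0, 0], [255, 0, -0.04, 0, 0, 0, 0], [255, 0, 0, -0.05, 0, 0, 0], [255, 0, 0, -0.05, 0, 0, 0], [255, 0, 0, -0.05, 0, 0, 0], [255, 0, 0, -0.05, 0, 0, 0], [255, 0, 0, 0, 0, 0, 0], [255, 0, 0, 0, 0, 0, 0]]])

```text
time: 16.3
ee_pos: [0.5357, -0.2017, 0.1846]
orientation: [0.707, -0.706, 0.031, -0.031]
force: [0.6, 0.5, 0.0]
gripper_width: 0.001
```

Run:
```python
from h import *
s=readout.sense();print(s["ee_pos"],s["force"],s["time"])
f=cams.grab_frame("top");g=cams.grab_frame("scene")
for n,i in(("top",f),("scene",g)):
    print(n,[(t,np.round(d["location"],3),round(d["p"],2)) for t in("corner","gauge","bearing","socket","wrench") for d in nets.pinpoint(t,n)[:1]])
    o=cv2.imread(f"pics/{n}0.png")
    for p,w in(([.47,.1,0.05],50),([.552,-.006,.042],9)):
        x,y=px(i,p).astype(int)
        A,B=[cv2.cvtColor(k[y-w:y+w,x-w:x+w],cv2.COLOR_BGR2GRAY).astype(np.float32) for k in(o,i["frame"])]
        print(n,"shift px since start",np.round(cv2.phaseCorrelate(A,B)[0],2))
im=[]
for i in (f,g):
    x,y=px(i,[.55,-.03,0.02]).astype(int);print(x-53,y-40)
    im.append(cv2.resize(i["frame"][y-40:y+40,x-53:x+53],(800,600),interpolation=cv2.INTER_CUBIC))
cv2.imwrite("pics/c7.png",cv2.resize(np.hstack(im),(800,300)))
```

```text
[ 0.53567047 -0.20171215  0.18457789] [0.5579271  0.53222108 0.0352612 ] 16.3
top [('corner', array([ 0.556, -0.005,  0.041]), 0.57), ('gauge', array([0.476, 0.111, 0.004]), 0.58), ('bearing', array([ 0.654, -0.174,  0.004]), 0.57), ('socket', array([ 0.642, -0.083, -0.007]), 0.61), ('wrench', array([ 0.431, -0.168, -0.001]), 0.77)]
top shift px since start [0.03 0.04]
top shift px since start [-1.43 -0.15]
scene [('corner', array([ 0.551, -0.007,  0.039]), 0.78), ('gauge', array([0.474, 0.109, 0.   ]), 0.59), ('bearing', array([ 0.658, -0.174, -0.002]), 0.76), ('socket', array([ 0.639, -0.082,  0.003]), 0.49), ('wrench', array([ 0.434, -0.167,  0.001]), 0.8)]
scene shift px since start [-0.05  0.07]
scene shift px since start [-0.19  0.42]
286 207
255 221
```

View pics/c7.png

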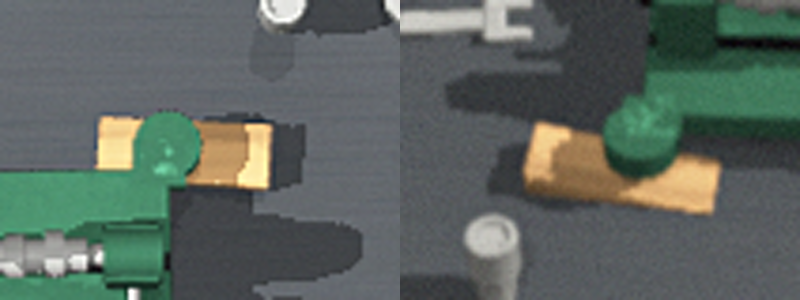

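The wedge's heel is where the push left it to within about 2 mm, and the gauge and bystanders are unmoved. That measurement is no finer than the snug range itself, so a light touch on the heel will tell whether the wedge is still jammed.

Request:
send_rows(steps=[[[255, 0, 0, 0.037, 0, 0, 0], [255, 0, 0, 0.037, 0, 0, 0], [255, 0, 0, 0, 0, 0, 0], [255, 0, 0.05, 0, 0, 0, 0], [255, 0, 0.05, 0, 0, 0, 0], [255, 0, 0.05, 0, 0, 0, 0], [255, 0, 0.02, 0, 0, 0, 0], [255, 0, 0.005, 0, 0, 0, 0], [255, 0, 0, 0, 0, 0, 0], [255, 0, 0, 0.02, 0, 0, 0], [255, 0, 0, 0.015, 0, 0, 0], [255, 0, 0, 0, 0, 0, 0]]])

```text
time: 18.4
ee_pos: [0.5457, -0.0916, 0.0103]
orientation: [0.707, -0.706, 0.029, -0.03]
force: [1.1, 0.1, 0.7]
gripper_width: -0.0
```

Request:
send_rows(steps=[[[255, 0, 0, 0.003, 0, 0, 0], [255, 0, 0, 0.002, 0, 0, 0], [255, 0, 0, 0, 0, 0, 0]]])

```text
time: 18.77
ee_pos: [0.5455, -0.0888, 0.0096]
orientation: [0.706, -0.706, 0.031, -0.031]
force: [-0.8, 0.1, 0.3]
gripper_width: 0.003
```

Request:
send_rows(steps=[[[255, 0, 0, 0.002, 0, 0, 0], [255, 0, 0, 0.002, 0, 0, 0], [255, 0, 0, 0, 0, 0, 0]]])

```text
time: 19.15
ee_pos: [0.5459, -0.0845, 0.0096]
orientation: [0.706, -0.706, 0.031, -0.031]
force: [0.6, 0.3, 0.4]
gripper_width: 0.003
```

Request:
send_rows(steps=[[[255, 0, 0, 0.001, 0, 0, 0], [255, 0, 0, 0, 0, 0, 0]]])

```text
time: 19.4
ee_pos: [0.546, -0.0836, 0.0096]
orientation: [0.706, -0.706, 0.031, -0.031]
force: [0.8, -0.6, -1.0]
gripper_width: -0.001
```

Request:
send_rows(steps=[[[255, 0, 0, 0.0008, 0, 0, 0], [255, 0, 0, 0, 0, 0, 0]]])

```text
time: 19.65
ee_pos: [0.5461, -0.0829, 0.0096]
orientation: [0.706, -0.706, 0.031, -0.031]
force: [0.1, -0.2, 0.7]
gripper_width: 0.004
```

Request:
send_rows(steps=[[[255, 0, 0, 0.0008, 0, 0, 0], [255, 0, 0, 0, 0, 0, 0]]])

```text
time: 19.9
ee_pos: [0.5461, -0.0826, 0.0096]
orientation: [-0.706, 0.707, -0.031, 0.031]
force: [-0.4, -4.3, 0.5]
gripper_width: -0.003
```

The heel resists with 4.3 N exactly where I left it, so it is still jammed. Backing off and handing in.

Request:
send_rows(steps=[[[255, 0, 0, -0.002, 0, 0, 0], [255, 0, 0, -0.01, 0, 0, 0], [255, 0, 0, -0.03, 0, 0, 0], [255, 0, -0.04, 0, 0, 0, 0], [255, 0, -0.05, 0, 0, 0, 0], [255, 0, -0.05, 0, 0, 0, 0], [255, 0, 0, -0.04, 0, 0, 0], [255, 0, 0, 0, 0, 0, 0], [255, 0, 0, 0, 0, 0, 0]]])

```text
time: 21.02
ee_pos: [0.5387, -0.1639, 0.1494]
orientation: [0.707, -0.706, 0.031, -0.031]
force: [-0.2, 0.2, 0.9]
gripper_width: -0.003
```

Run:
```python
from h import *
s=readout.sense();print(s["ee_pos"],s["force"],s["time"])
f=cams.grab_frame("scene");print([(t,np.round(d["location"],3)) for t in("wedge","corner") for d in nets.pinpoint(t,"scene")[:3]])
print(job.sign_off())
```

```text
[ 0.53865518 -0.16394291  0.14938899] [-0.22166241  0.15453978  0.85491334] 21.025
[('wedge', array([ 0.309, -0.169,  0.004])), ('wedge', array([ 0.553, -0.014, -0.002])), ('corner', array([ 0.55 , -0.006,  0.037]))]
the job is handed in; nothing more can be done
None
```

I slid the smallest of the three wedges under the bare foot until the push rose from about 0 to 6 N. I then pressed the corner above it with about 22 N; it gave only about 0.2 mm. The arm came away clear, and I handed the job in at 21 s. No verdict was reported.

**Last checks:**
- **Wedge:** a light touch on its heel after the press met 4.3 N where I had left it, so it was still jammed. Its centre line is about 5 mm off the foot, where 18 mm is allowed.
- **Gauge:** its middle moved less than 0.1 px in both cameras since the start. I worked out its tilt from how far the wedge moved after contact, about 0.002 rad, but did not measure it directly.
- **Bystanders:** the bearing, socket and wrench were unmoved. I did not check the screwdriver, piston or spray can, as the arm did not work near them.
- **Disagreement:** a small patch around the lug showed a 1.4 px shift in the top view. I put it down to the wedge and shadow changing behind the lug, since the detected corner position did not move.

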